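# Unload the watch leak tester

### The arm

A 6-joint arm with a two-finger parallel gripper is mounted at the origin on the work surface. World frame = base frame: x ahead of the robot, y to its left, z up, the work surface at z = 0. Lengths are in m, angles in rad, forces in N, time in s.
With the tool pointing down it reaches from about 0.15 to 0.775 m from the base axis. Payload 6.1 kg.
Tool frame: the origin (TCP) lies at the very end of the fingers, on their centre line; the grasp point (between the pads) lies 19 mm behind it (bot.tcp_to_grasp is the distance from the TCP to the grasp point, in m); z points along the fingers, y is the direction in which the jaws open and shut (so a half turn about z gives the same grasp; the last joint's range is limited). The gripper opens to 85 mm and grips with 20 to 120 N. Pads are 22 mm wide; open, the fingers measure 114 mm over their backs; the gripper's body (76 mm by 85 mm) begins 54 mm behind the grasp point. The pads swing forward as they close: fully open they stand 13 mm farther back than shut.
Start: joints at [1.142, 0.126, -0.04, 1.405, 0, 1.571], TCP at [0.218, 0.477, 0.231] pointing down, gripper open.
Joint ranges: [-2.72, 2.72], [-0.95, 1.95], [-1.27, 1.35], [-1.78, 2.02], [-1.46, 1.47], [-3.14, 3.14]. Speed limits (rad/s): [2.39, 2.39, 3.01, 3.14, 3.14, 3.14].

### API

Orientations are given as a rotation vector (axis times angle).
In Python, from rig import bot, optics, ticket gives the robot as it stands.
- The arm moves only by the tool play_rows, never from a script. Its arguments are lists of equal length, an entry for each row: "jaw": the gripper's target within -1 to 1 (fully open at 1, half-way at 0, shut at -1); "travel": the shift along the tool's x, y, z as a fraction of full scale, a list of three; "twist": the turn, a rotation vector about the tool's x, y, z as a fraction of full scale, a list of three. A call has exactly 8 rows; each row is the pose to reach, as a shift and turn from the pose measured when the call began, along the tool's axes at that moment; what a row does not reach only later rows make up. Full scale, the value 1, is 0.1 m for a shift and pi/4 rad for a turn. A row lasts 1/8 s, in which the tool goes at most 62.5 mm and 10.7 degrees, less where a joint would pass 70% of its speed; a pose out of reach is approached as far as the arm can. A call with a number of a shift or a turn outside -1 to 1 is refused whole. A call with a gripper value outside its range is refused whole. The fingers move at their own pace and stop on an object; "force" is the grip in N (left out, the last holds). Time passes only in rows, so rows that repeat a pose let the fingers close, or fill a call up. It gives the time, the measured TCP pose, the force and the opening at its end, in the units of the state.
- bot.read_state(): the state, without advancing time (a new reading comes with each control period).
- optics.get_image(name): name is "side" or "top"; returns the picture (480x640x3 uint8, red, green, blue); there is no depth.
- optics.camera_model(name): a dict with "camera_matrix" (3x3 intrinsics, pixels), "camera_from_world" (4x4, takes a point from world to camera coordinates). Camera axes: x right, y up, looking along -z (the intrinsics and any distortion apply to the point x, -y, -z); pixel columns grow to the right and rows downward; lengths in m; the calibration is good to about 2 mm. A picture is of the moment at which its call begins. camera_model takes no time and is no camera call.
- ticket.hand_in(): hands the job in, once; it reports no verdict.
The state is a dict: "t": time; "qpos": joint angles; "qvel": joint speeds; "effort": joint torques, N m; "tool_pos": TCP position; "ee_rot": TCP orientation; "force": force on the tool from outside, world axes, zero at the start; "moment": the same for the moment, N m; "opening": finger opening in m.
Only numpy, scipy, OpenCV 4.12 (cv2) and the standard library are available. Lean on these libraries where they do the work, as an engineer would, in place of code of your own. Each camera call takes 0.05 s, during which the arm holds its last target.

### The job

The leak test is finished: press the tester's blue release button and keep it down until the catch has let the clear hood rise past both of its teeth, then let the hood swing fully open on its own spring without touching it. Feel for the button rather than forcing it, its stem bends under a heavy push. Then lift the watch off its support and lay it down dial up in the middle of the empty casing cushion, without dropping it and without disturbing anything else on the bench.

Things in the scene. Friction and masses are not known exactly. Their poses are not given: they have to be found in the camera images.
- tester: Dry leak tester for watches: white box 250 mm deep (x) by 200 wide, flat deck 70 mm up. Fixed. Origin: centre of its underside; x axis from the front (button side) to the rear (hood hinge). On its centre line: blue release button 95 mm in front of the origin, steel catch 50 mm in front, watch support 30 mm behind, hinge 105 mm behind. A push over 20 N on it or its button bends something.
- stem_on_deck (a point): Where the axis of the release button's stem meets the deck, 70 mm above the bench; axes as the tester's. The blue cap (27 mm across, flat top) is screwed onto the stem, on each tester differently: its top, button up, is 18 to 33 mm above this point, unmeasured. Goes down on a spring: 2.4 N to start, 0.8 N more per mm; the catch lets go after 4 mm (5.6 N); hard stop at 7 mm (8 N).
- catch_mid (a point): Steel catch on the deck, hooked over the hood's front lip, 16 mm wide; the point is between its two teeth, 85 mm above the bench when the button is up. Its upper, safety tooth is 8.5 mm above the first: if the button is let up before the hood has opened 0.1 rad (front edge 15 mm up, about half a second), the hood is caught there and the button must be pressed again.
- hood (a joint): Opening angle of the clear hood (150 mm deep, 130 wide, top 58 mm above the deck, aluminium rim), rad: 0 shut, 1.65 wide open, swinging up and back about its rear hinge. A spring opens it against a damper in about 4 s once the catch is clear. Its front edge starts 55 mm behind the button's axis and sweeps an arc about the hinge; it must not be touched.
- hood_front (a point): Middle of the hood's front edge, 80 mm above the bench when shut, 145 mm in front of the hinge axis; moves with the hood.
- support_top (a point): Centre of the top of the round watch support (31 mm across) under the hood, 92 mm above the bench, 18 mm above the sealing plate around it; axes as the tester's.
- watch_center (a point): Centre of the watch to be unloaded, 5.5 mm above its flat back: steel watch head, no strap, dark blue dial, lying dial up on the support. Case 39 mm across, 11.5 thick, about 75 g. z axis up through the dial, x axis to 12 o'clock. Four lugs, 47 mm end to end along x, 24 mm over all in y, 1 to 7 mm above the back: grip over the lug ends. Crown on the -y side, 3.5 mm out.
- cushion_free_top (a point): Centre of the top of the empty round casing cushion, dark green, 60 mm across, 22 mm high, fixed. Three such cushions stand on the bench; the other two carry watches.
- watch_b: Gold-coloured watch head with a pale dial on another cushion, same size. Leave alone. Origin: centre of its back.
- watch_c: Dark steel watch head with a black dial on another cushion, same size. Leave alone. Origin: centre of its back.
- parts_dish: Clear round lidded dish with gear wheels, 68 mm across, 26 mm high. Leave alone. Origin: centre of its underside.
- loupe: Black eye loupe, 38 mm across, 34 mm high. Leave alone. Origin: centre of its underside.
- movement_holder: Small black vice holding a brass movement, 84 x 30 x 22 mm. Leave alone. Origin: its underside.
- screwdriver: Slim steel watchmaker's screwdriver with a red collar lying on the bench, 107 mm long, 9 mm thick. Leave alone. Origin: under its middle.
- oil_pots: Dark wooden block with three coloured oil pots, 20 x 55 x 19 mm. Leave alone. Origin: centre of its underside.

How it is judged:
On the way, in this order (a step that is already met when the one before it is completed fails the run):
1. the hood has sprung wide open (value of joint hood above 1.45 rad), for 0.2 s.
2. the watch is lifted off its support (z of watch_center in the frame of support_top above 0.025 m and contact force between the fingers and watch above 1 N), for 0.1 s.
At the end, for the whole second after the job is handed in: The hood stands open (above 1.45 rad); the watch lies at rest, released and dial up (within 0.15 rad) on the empty cushion, its centre within 12 mm of the cushion's centre (value of joint hood above 1.45 rad and horizontal distance between watch_center and cushion_free_top below 0.012 m and z of watch_center in the frame of cushion_free_top between 0.003 and 0.009 m and angle between watch_center's own z axis and vertical below 0.15 rad and linear speed of watch below 0.02 m/s and contact force between the fingers and watch below 0.1 N); the robot touches nothing.
It fails at once if the tester or its button is pushed with more than 20 N (contact force between any of the fingers, the arm and tester above 20 N).
It fails at once if the robot touches the hood (more than 1 N) (contact force between any of the fingers, the arm and hood above 1 N).
It fails at once if the watch is dropped (falls free from more than about 15 mm) (linear speed of watch above 0.55 m/s and contact force between anything else and watch below 0.05 N).
It fails at once if a watch on another cushion is shifted by more than 8 mm (distance of any of watch_b, watch_c from where it was at the start of the episode above 0.008 m).
It fails at once if another thing on the bench is shifted by more than 15 mm (distance of any of parts_dish, loupe, movement_holder, screwdriver, oil_pots from where it was at the start of the episode above 0.015 m).
It also fails if it takes over 56 s, if anything falls off the work surface, if the arm or the gripper's body presses on something with over 40 N, if the wrist force passes 120 N, or if a joint passes its speed limit or range.

## Working session

There is one attempt and no reset: what is moved stays moved. The work goes in short steps, Python scripts to look and compute and a tool call to move; the robot and the scene stay as the last step left them, time stands still between calls to the robot, and variables do not carry over. Pictures are saved under pics/ and viewed, and the job is handed in when it is done.

Besides the shell and the picture viewer there is one more tool, called after "Call:" as name(argument=value, ...), one argument or row to a line, values as JSON. play_rows: Moves the arm, as the interface text tells. Shift numbers are shares of 0.1 m and turn numbers shares of pi/4 rad, none past 1 either way. Its arguments: {"type":"object","properties":{"jaw":{"type":"array","items":{"type":"number"}},"travel":{"type":"array","items":{"type":"array","items":{"type":"number"}}},"twist":{"type":"array","items":{"type":"array","items":{"type":"number"}}},"force":{"type":"number"}},"required":["jaw","travel","twist"]}

```bash
mkdir -p pics; ls; python3 - <<'E'
from rig import bot,optics
import cv2
for n in("top","side"):
    im=optics.get_image(n); cv2.imwrite(f"pics/{n}0.png",im[:,:,::-1])
    m=optics.camera_model(n); print(n,m["camera_matrix"],m["camera_from_world"],[k for k in m])
print(bot.read_state(), bot.tcp_to_grasp)
E
```

```text
pics
top [[469.8531712    0.         319.6604995 ]
 [  0.         469.8531712  241.64304697]
 [  0.           0.           1.        ]] [[ 0.00686606 -0.99981456 -0.01799154  0.05508071]
 [ 0.98025644  0.00317407  0.19770491 -0.49444411]
 [-0.19761114 -0.01899378  0.98009646 -0.93510202]
 [ 0.          0.          0.          1.        ]] ['camera_matrix', 'camera_from_world']
side [[440.13047801   0.         320.90007017]
 [  0.         440.13047801 237.29496285]
 [  0.           0.           1.        ]] [[-0.97028869 -0.24186672 -0.00635186  0.50819799]
 [ 0.16280242 -0.67207956  0.72236033 -0.11312506]
 [-0.17898387  0.69986396  0.69148768 -0.89993765]
 [ 0.          0.          0.          1.        ]] ['camera_matrix', 'camera_from_world']
{'t': 0.1, 'qpos': array([ 1.14200751e+00,  1.26350235e-01, -4.05060823e-02,  1.40538937e+00,
       -2.93099904e-05,  1.57080638e+00]), 'qvel': array([ 1.11282431e-03, -1.64963564e-03,  4.12593801e-03, -8.53220061e-05,
       -1.09593973e-04,  5.46659773e-04]), 'effort': array([-2.58478161e-03, -4.36907601e+01,  3.53604054e+01,  1.36773704e-02,
       -1.65618876e-04,  5.13346080e-06]), 'tool_pos': array([0.21813671, 0.47713962, 0.23059073]), 'ee_rot': array([-6.68347581e-01, -3.06938976e+00,  2.23413135e-03]), 'force': array([ 0.19508198,  0.17393798, -0.55857653]), 'moment': array([ 0.06194047,  0.0182351 , -0.02047533]), 'opening': 0.08529409144602626} 0.0187
```

View pics/top0.png

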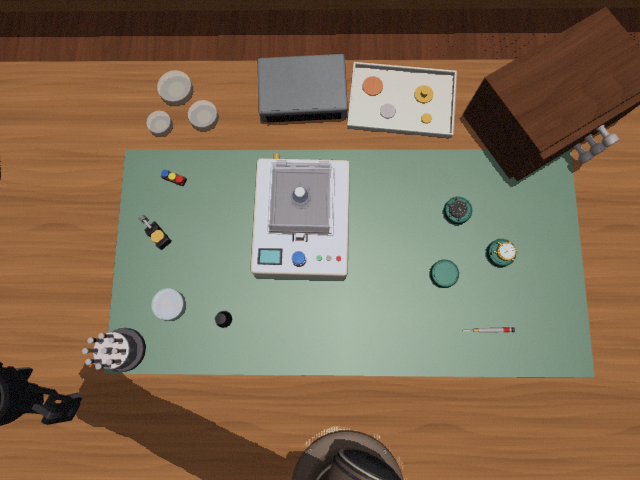

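View pics/side0.png

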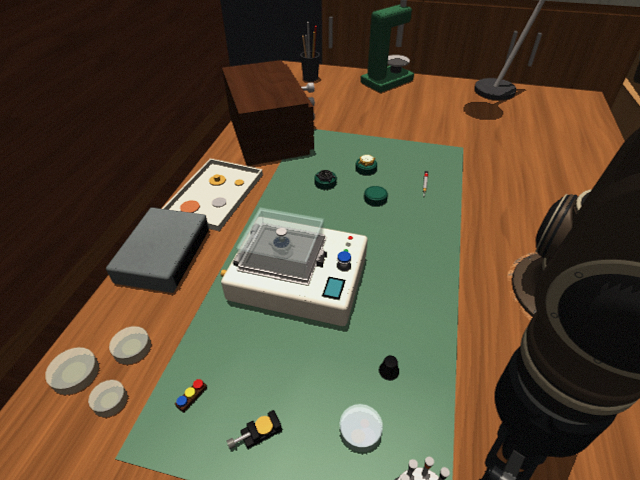

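The top view shows the tester at about (300,218), its blue button at (299,258), the watch under the hood at (300,195) and the empty cushion at (445,273). I'll zoom in on these.

```bash
python3 - <<'E'
import cv2
a=cv2.imread("pics/top0.png"); cv2.imwrite("pics/z1.png",cv2.resize(a[150:290,240:360],None,fx=5,fy=4.2857*1.1666/1,interpolation=cv2.INTER_CUBIC)[:600])
a=cv2.imread("pics/top0.png"); cv2.imwrite("pics/z1.png",cv2.resize(a[150:290,240:360],None,fx=4,fy=4,interpolation=cv2.INTER_CUBIC))
s=cv2.imread("pics/side0.png"); cv2.imwrite("pics/z2.png",cv2.resize(s[200:330,215:375],None,fx=4,fy=4,interpolation=cv2.INTER_CUBIC))
E
```

```text
(no output)
```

View pics/z1.png

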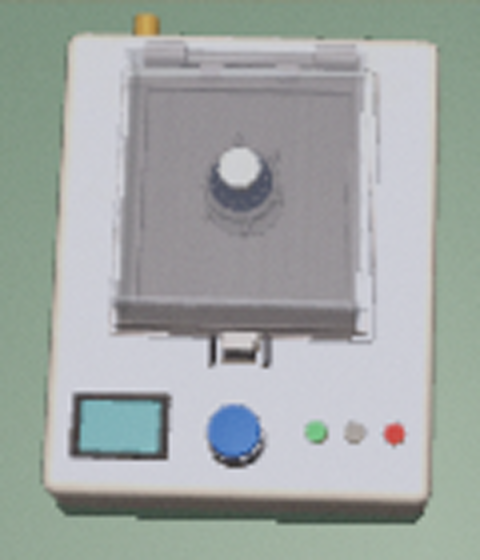

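View pics/z2.png

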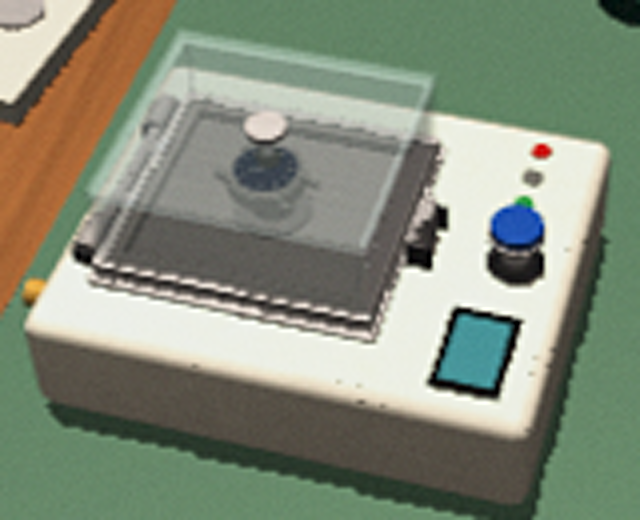

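```bash
cat > h.py <<'E'
import numpy as np
from rig import bot,optics
M={n:optics.camera_model(n) for n in("top","side")}
def ray(n,uv):
    m=M[n];K=np.array(m["camera_matrix"]);T=np.array(m["camera_from_world"])
    d=np.linalg.inv(K)@[uv[0],uv[1],1.]; d=d*[1,-1,-1]
    R=T[:3,:3];return -R.T@T[:3,3],R.T@d/np.linalg.norm(d)
def proj(n,p):
    m=M[n];K=np.array(m["camera_matrix"]);T=np.array(m["camera_from_world"])
    c=(T@np.r_[p,1])[:3]*[1,-1,-1];q=K@c;return q[:2]/q[2]
def onz(n,uv,z):
    o,d=ray(n,uv);return o+d*(z-o[2])/d[2]
def tri(a,b):
    A=np.zeros((3,3));v=np.zeros(3)
    for n,uv in(("top",a),("side",b)):
        o,d=ray(n,uv);P=np.eye(3)-np.outer(d,d);A+=P;v+=P@o
    p=np.linalg.solve(A,v);return p,[np.round(proj("top",p)-a,1),np.round(proj("side",p)-b,1)]
E
python3 - <<'E'
from h import *
import cv2
np.set_printoptions(precision=4,suppress=True)
for n,L in(("top",[(251.5,271.5),(257.5,159.5),(349,161),(347,273.5)]),("side",[(346,308),(222,281),(260,217),(367,237)])):
    c=np.array([onz(n,u,.07) for u in L]);print(n,c[:,:2].tolist(),c.mean(0)); 
    for i in range(4):
        e=c[(i+1)%4]-c[i];print(np.linalg.norm(e),np.degrees(np.arctan2(e[1],e[0])))
print(tri((298.75,257),(344.25,256.5)))
for n,f in(("top",(430,195,90,100)),("side",(305,140,90,70))):
    x,y,w,h=f
    a=cv2.imread(f"pics/{n}0.png");cv2.imwrite(f"pics/c_{n}.png",cv2.resize(a[y:y+h,x:x+w],None,fx=5,fy=5,interpolation=cv2.INTER_CUBIC))
E
```

```text
top [[0.42776150818293546, 0.19529574168759575], [0.6684083655215085, 0.19103597853277968], [0.6650097035928284, -0.003922157078051998], [0.42454209630908935, 0.0014342887700728932]] [0.5464 0.096  0.07  ]
0.24068455606678768 -1.0141040958185432
0.1949877574201952 -90.99872345071013
0.24052725763391236 178.72394041243479
0.19388818308526798 89.04858982560928
side [[0.42734349474865113, 0.19897173773701599], [0.6690217948558446, 0.19257168076332654], [0.6614011334754117, 0.0006157152244677944], [0.4218092841524832, 0.008175066568335332]] [0.5449 0.1001 0.07  ]
0.24176302751241582 -1.5169362331116396
0.19210717629966545 -92.27345140733159
0.2397110720319796 178.1928630003367
0.1908769164041907 88.33855576508914
(array([0.4531, 0.0981, 0.0948]), [array([-0. ,  0.4]), array([-0.4, -0.1])])
```

View pics/c_top.png

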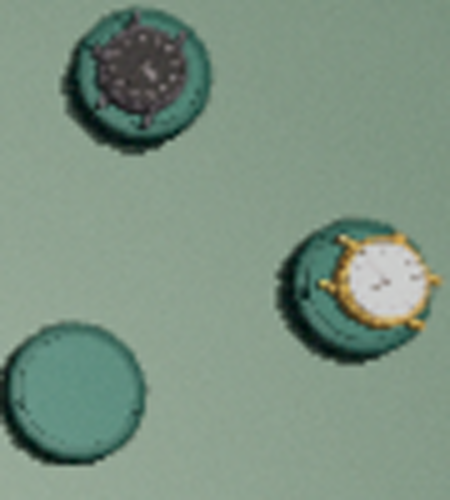

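View pics/c_side.png

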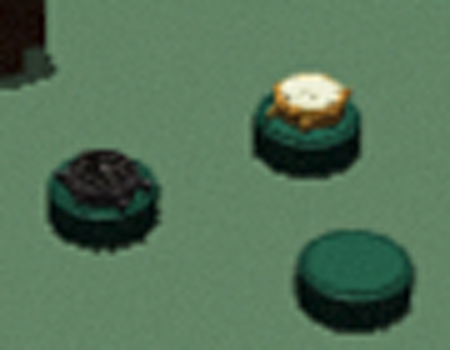

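```bash
cat >> h.py <<'E'
from scipy.spatial.transform import Rotation as Ro
np.set_printoptions(precision=4,suppress=True)
def rel(p,jawyaw=None):
    """shift/turn fractions to world p with jaw (tool y) at world yaw, tool down"""
    s=bot.read_state();R=Ro.from_rotvec(s["ee_rot"])
    Rm=R.as_matrix();print("t",s["t"],"pos",s["tool_pos"],"x-axis",Rm[:,0],"y",Rm[:,1],"z",Rm[:,2],"q",s["qpos"],"F",s["force"],"open",s["opening"])
    print("travel",R.inv().apply(np.array(p)-s["tool_pos"])/.1)
    if jawyaw is not None:
        for k in(0,np.pi):
            y=np.array([np.cos(jawyaw+k),np.sin(jawyaw+k),0]);z=np.array([0,0,-1.]);x=np.cross(y,z)
            T=Ro.from_matrix(np.c_[x,y,z]);print("twist",(R.inv()*T).as_rotvec()/(np.pi/4))
E
python3 - <<'E'
from h import *
rel([.449,.0985,.13],np.pi/2)
rel([.449,.0985,.13],0)
print(tri((445.6,272.6),(376,192.4)), onz("top",(445.6,272.6),.022),onz("side",(376,192.4),.022))
E
```

```text
t 0.1 pos [0.2181 0.4771 0.2306] x-axis [-0.9095  0.4158 -0.    ] y [ 0.4158  0.9095 -0.0014] z [-0.0006 -0.0013 -1.    ] q [ 1.142   0.1264 -0.0405  1.4054 -0.      1.5708] F [ 0.1951  0.1739 -0.5586] open 0.08529409144602626
travel [-3.6739 -2.4823  1.0096]
twist [-0.0018 -0.0004 -0.546 ]
twist [-0.0005  0.0025  3.454 ]
t 0.1 pos [0.2181 0.4771 0.2306] x-axis [-0.9095  0.4158 -0.    ] y [ 0.4158  0.9095 -0.0014] z [-0.0006 -0.0013 -1.    ] q [ 1.142   0.1264 -0.0405  1.4054 -0.      1.5708] F [ 0.1951  0.1739 -0.5586] open 0.08529409144602626
travel [-3.6739 -2.4823  1.0096]
twist [-0.0016  0.0011  1.454 ]
twist [-0.0012 -0.0018 -2.546 ]
(array([ 0.4333, -0.2094,  0.0211]), [array([-0. ,  0.3]), array([-0.2, -0.1])]) [ 0.4337 -0.2092  0.022 ] [ 0.4325 -0.208   0.022 ]
```

Call:
play_rows(
  jaw=[-1, -1, -1, -1, -1, -1, -1, -1],
  travel=[
    [-0.4, -0.3, 0],
    [-0.8, -0.55, 0],
    [-1, -0.7, 0],
    [-1, -0.7, 0],
    [-1, -0.7, 0],
    [-1, -0.7, 0],
    [-1, -0.7, 0],
    [-1, -0.7, 0],
  ],
  twist=[
    [0, 0, -0.15],
    [0, 0, -0.3],
    [0, 0, -0.45],
    [0, 0, -0.546],
    [0, 0, -0.546],
    [0, 0, -0.546],
    [0, 0, -0.546],
    [0, 0, -0.546],
  ],
  force=30,
)

```text
t: 1.1
tool_pos: [0.2798, 0.3721, 0.2306]
ee_rot: [0.0, -3.141, 0.002]
force: [0.2, 0.2, -0.3]
opening: 0.0003
```

```bash
python3 -c "
from h import *
rel([.449,.0985,.2],np.pi/2)"
```

```text
t 1.1 pos [0.2798 0.3721 0.2306] x-axis [-1.     -0.0002  0.0007] y [-0.0002  1.     -0.0015] z [-0.0007 -0.0015 -1.    ] q [ 0.9262  0.0149 -0.1611  1.3964 -0.0003  0.926 ] F [ 0.192   0.1627 -0.3393] open 0.00031340928164105565
travel [-1.6915 -2.7361  0.3087]
twist [-0.0019 -0.0009  0.0003]
twist [ 0.0014 -0.003  -3.9997]
```

Call:
play_rows(
  jaw=[-1, -1, -1, -1, -1, -1, -1, -1],
  travel=[
    [-0.2, -0.35, 0],
    [-0.4, -0.7, 0],
    [-0.6, -1, 0],
    [-0.6, -1, 0],
    [-0.6, -1, 0],
    [-0.6, -1, 0],
    [-0.6, -1, 0],
    [-0.6, -1, 0],
  ],
  twist=[
    [0, 0, 0],
    [0, 0, 0],
    [0, 0, 0],
    [0, 0, 0],
    [0, 0, 0],
    [0, 0, 0],
    [0, 0, 0],
    [0, 0, 0],
  ],
)

```text
t: 2.1
tool_pos: [0.3396, 0.2725, 0.2307]
ee_rot: [0.002, -3.141, 0.002]
force: [0.4, 0.3, -0.6]
opening: 0.0004
```

Call:
play_rows(
  jaw=[-1, -1, -1, -1, -1, -1, -1, -1],
  travel=[
    [-0.2, -0.35, 0],
    [-0.4, -0.7, 0],
    [-0.6, -1, 0],
    [-0.6, -1, 0.1],
    [-0.6, -1, 0.2],
    [-0.6, -1, 0.3],
    [-0.6, -1, 0.3],
    [-0.6, -1, 0.3],
  ],
  twist=[
    [0, 0, 0],
    [0, 0, 0],
    [0, 0, 0],
    [0, 0, 0],
    [0, 0, 0],
    [0, 0, 0],
    [0, 0, 0],
    [0, 0, 0],
  ],
)

```text
t: 3.1
tool_pos: [0.3995, 0.173, 0.2009]
ee_rot: [0.003, -3.141, 0.002]
force: [0.5, 0.6, -0.5]
opening: 0.0004
```

```bash
python3 -c "
from h import *
rel([.449,.0985,.112],np.pi/2)"
```

```text
t 3.1 pos [0.3995 0.173  0.2009] x-axis [-1.     -0.0022  0.0008] y [-0.0022  1.     -0.0015] z [-0.0008 -0.0015 -1.    ] q [ 0.4094 -0.0406 -0.2806  1.3321 -0.0011  0.4072] F [ 0.5317  0.6138 -0.5462] open 0.0003963092790233566
travel [-0.4944 -0.7446  0.8895]
twist [-0.0019 -0.001   0.0028]
twist [ 0.0015 -0.003  -3.9972]
```

Call:
play_rows(
  jaw=[-1, -1, -1, -1, -1, -1, -1, -1],
  travel=[
    [-0.25, -0.4, 0.1],
    [-0.494, -0.745, 0.2],
    [-0.494, -0.745, 0.4],
    [-0.494, -0.745, 0.6],
    [-0.494, -0.745, 0.75],
    [-0.494, -0.745, 0.85],
    [-0.494, -0.745, 0.9],
    [-0.494, -0.745, 0.9],
  ],
  twist=[
    [0, 0, 0],
    [0, 0, 0],
    [0, 0, 0],
    [0, 0, 0],
    [0, 0, 0],
    [0, 0, 0],
    [0, 0, 0],
    [0, 0, 0],
  ],
)

```text
t: 4.1
tool_pos: [0.449, 0.0986, 0.111]
ee_rot: [0.004, -3.141, 0.002]
force: [-0.1, 0.1, 0.2]
opening: 0.0001
```

```bash
python3 - <<'E'
from h import *
import cv2
rel([.449,.0985,.105],np.pi/2)
a=optics.get_image("top");b=optics.get_image("side")
c=np.hstack([cv2.resize(a[210:290,260:340],None,fx=5,fy=5),cv2.resize(b[210:290,305:385],None,fx=5,fy=5)])
cv2.imwrite("pics/press.png",c[:,:,::-1])
E
```

```text
t 4.1 pos [0.449  0.0986 0.111 ] x-axis [-1.     -0.0025  0.0007] y [-0.0025  1.     -0.0015] z [-0.0007 -0.0015 -1.    ] q [ 0.217   0.0333 -0.406   1.1324 -0.0013  0.2145] F [-0.0856  0.1259  0.222 ] open 6.436826941411331e-05
travel [-0.0002 -0.0009  0.0604]
twist [-0.0019 -0.0009  0.0031]
twist [ 0.0014 -0.003  -3.9969]
```

View pics/press.png

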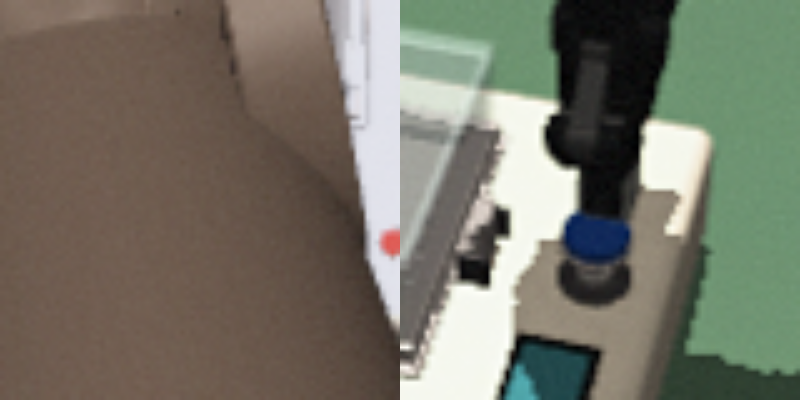

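The side view shows the closed fingers directly above the blue cap (crop 597,230). I'll feel downward in small steps from here.

Call:
play_rows(
  jaw=[-1, -1, -1, -1, -1, -1, -1, -1],
  travel=[
    [0, 0, 0.02],
    [0, 0, 0.04],
    [0, 0, 0.06],
    [0, 0, 0.08],
    [0, 0, 0.09],
    [0, 0, 0.1],
    [0, 0, 0.11],
    [0, 0, 0.11],
  ],
  twist=[
    [0, 0, 0],
    [0, 0, 0],
    [0, 0, 0],
    [0, 0, 0],
    [0, 0, 0],
    [0, 0, 0],
    [0, 0, 0],
    [0, 0, 0],
  ],
)

```text
t: 5.2
tool_pos: [0.4492, 0.0986, 0.1004]
ee_rot: [0.004, -3.142, 0.002]
force: [-0.7, 0.5, -0.1]
opening: 0.0004
```

Call:
play_rows(
  jaw=[-1, -1, -1, -1, -1, -1, -1, -1],
  travel=[
    [0, 0, 0.005],
    [0, 0, 0.01],
    [0, 0, 0.015],
    [0, 0, 0.02],
    [0, 0, 0.025],
    [0, 0, 0.03],
    [0, 0, 0.03],
    [0, 0, 0.03],
  ],
  twist=[
    [0, 0, 0],
    [0, 0, 0],
    [0, 0, 0],
    [0, 0, 0],
    [0, 0, 0],
    [0, 0, 0],
    [0, 0, 0],
    [0, 0, 0],
  ],
)

```text
t: 6.2
tool_pos: [0.4492, 0.0986, 0.0975]
ee_rot: [-0.004, 3.142, -0.002]
force: [-0.1, 0.2, 4.1]
opening: 0.0001
```

Call:
play_rows(
  jaw=[-1, -1, -1, -1, -1, -1, -1, -1],
  travel=[
    [0, 0, 0.01],
    [0, 0, 0.02],
    [0, 0, 0.03],
    [0, 0, 0.033],
    [0, 0, 0.033],
    [0, 0, 0.033],
    [0, 0, 0.033],
    [0, 0, 0.033],
  ],
  twist=[
    [0, 0, 0],
    [0, 0, 0],
    [0, 0, 0],
    [0, 0, 0],
    [0, 0, 0],
    [0, 0, 0],
    [0, 0, 0],
    [0, 0, 0],
  ],
)

```text
t: 7.2
tool_pos: [0.4493, 0.0986, 0.0943]
ee_rot: [-0.004, 3.141, -0.002]
force: [-2.1, -1.3, 5.1]
opening: -0.0001
```

```bash
python3 - <<'E'
from h import *
import cv2
b=optics.get_image("side")
c=cv2.resize(b[170:330,205:385],None,fx=4,fy=3.7)
cv2.imwrite("pics/press2.png",c[:,:,::-1]);print(bot.read_state()["force"])
E
```

```text
[-2.1093  0.0836  5.2333]
```

View pics/press2.png

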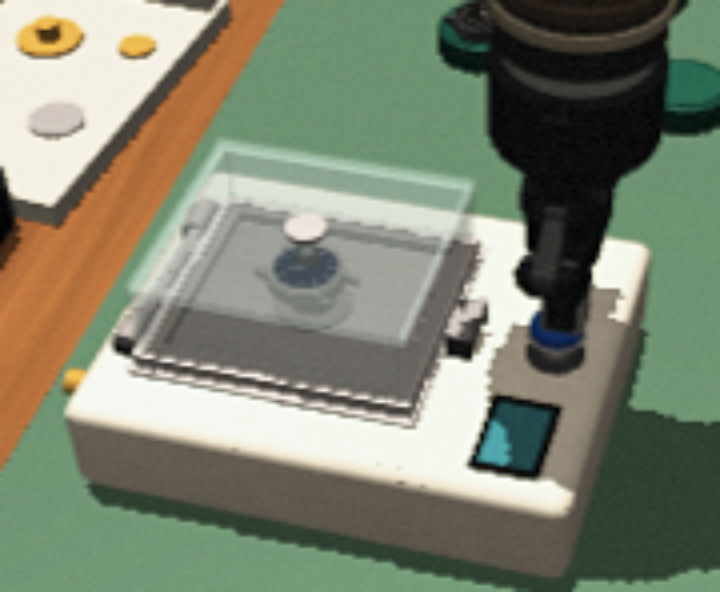

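The hood is still shut at about 5.2 N, just under release, so I'll go slightly deeper and hold.

Call:
play_rows(
  jaw=[-1, -1, -1, -1, -1, -1, -1, -1],
  travel=[
    [0, 0, 0.005],
    [0, 0, 0.01],
    [0, 0, 0.014],
    [0, 0, 0.014],
    [0, 0, 0.014],
    [0, 0, 0.014],
    [0, 0, 0.014],
    [0, 0, 0.014],
  ],
  twist=[
    [0, 0, 0],
    [0, 0, 0],
    [0, 0, 0],
    [0, 0, 0],
    [0, 0, 0],
    [0, 0, 0],
    [0, 0, 0],
    [0, 0, 0],
  ],
)

```text
t: 8.25
tool_pos: [0.4493, 0.0986, 0.0932]
ee_rot: [-0.004, 3.141, -0.002]
force: [-2.6, 0.3, 7.4]
opening: 0.0003
```

```bash
python3 - <<'E'
from h import *
import cv2
b=optics.get_image("side")
c=cv2.resize(b[130:330,195:385],None,fx=3,fy=3)
cv2.imwrite("pics/press3.png",c[:,:,::-1]);print(bot.read_state()["force"])
E
```

```text
[-2.3026 -1.3502  6.5097]
```

View pics/press3.png

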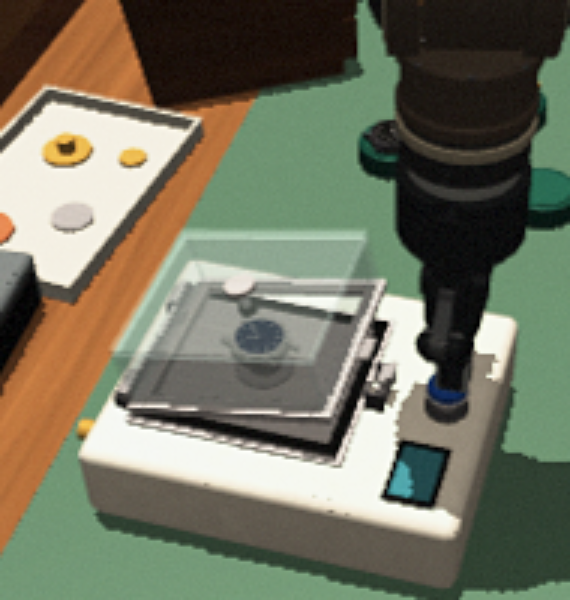

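The hood is rising, with its front edge visibly above the catch. I'll hold for another second.

Call:
play_rows(
  jaw=[-1, -1, -1, -1, -1, -1, -1, -1],
  travel=[
    [0, 0, 0],
    [0, 0, 0],
    [0, 0, 0],
    [0, 0, 0],
    [0, 0, 0],
    [0, 0, 0],
    [0, 0, 0],
    [0, 0, 0],
  ],
  twist=[
    [0, 0, 0],
    [0, 0, 0],
    [0, 0, 0],
    [0, 0, 0],
    [0, 0, 0],
    [0, 0, 0],
    [0, 0, 0],
    [0, 0, 0],
  ],
)

```text
t: 9.3
tool_pos: [0.4493, 0.0986, 0.0933]
ee_rot: [-0.004, 3.141, -0.002]
force: [-2.3, -0.2, 6.2]
opening: 0.0004
```

```bash
python3 - <<'E'
from h import *
import cv2
b=optics.get_image("side")
c=cv2.resize(b[130:330,195:385],None,fx=3,fy=3)
cv2.imwrite("pics/press4.png",c[:,:,::-1]);print(bot.read_state()["force"])
E
```

```text
[-2.5849 -0.5357  5.3077]
```

View pics/press4.png

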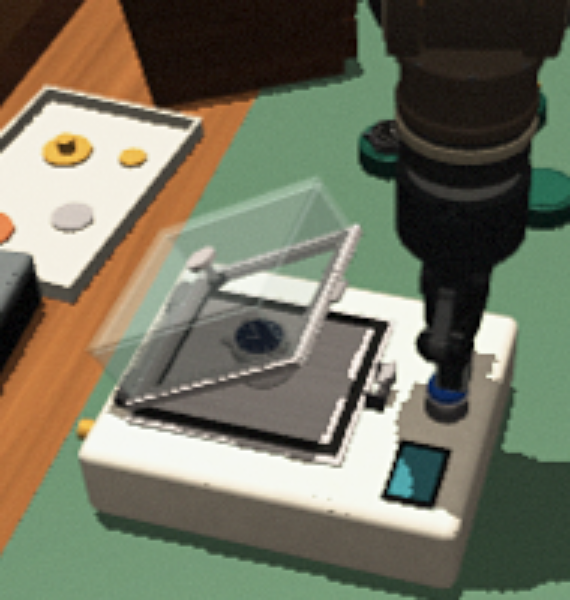

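The hood is well clear of the catch, so I'll back off up and away.

Call:
play_rows(
  jaw=[-1, -1, -1, -1, -1, -1, -1, -1],
  travel=[
    [0, 0, -0.1],
    [0.1, 0, -0.3],
    [0.3, 0, -0.5],
    [0.5, 0, -0.7],
    [0.7, -0.3, -0.9],
    [0.9, -0.6, -1],
    [1, -0.9, -1],
    [1, -1, -1],
  ],
  twist=[
    [0, 0, 0],
    [0, 0, 0],
    [0, 0, 0],
    [0, 0, 0],
    [0, 0, 0],
    [0, 0, 0],
    [0, 0, 0],
    [0, 0, 0],
  ],
)

```text
t: 10.35
tool_pos: [0.349, -0.0025, 0.1939]
ee_rot: [-0.001, 3.14, -0.002]
force: [0.4, -0.9, -0.2]
opening: 0.0002
```

Call:
play_rows(
  jaw=[0.4, 0.4, 0.4, 0.4, 0.4, 0.4, 0.4, 0.4],
  travel=[
    [0.1, -0.4, 0],
    [0.2, -0.8, 0],
    [0.2, -0.9, 0],
    [0.2, -0.9, 0],
    [0.2, -0.9, 0],
    [0.2, -0.9, 0],
    [0.2, -0.9, 0],
    [0.2, -0.9, 0],
  ],
  twist=[
    [0, 0, 0],
    [0, 0, 0],
    [0, 0, 0],
    [0, 0, 0],
    [0, 0, 0],
    [0, 0, 0],
    [0, 0, 0],
    [0, 0, 0],
  ],
)

```text
t: 11.35
tool_pos: [0.3291, -0.0922, 0.194]
ee_rot: [-0.002, 3.14, -0.002]
force: [-0.2, 0.4, -0.4]
opening: 0.0599
```

```bash
python3 - <<'E'
from h import *
import cv2
for n in("top","side"):
    im=optics.get_image(n); cv2.imwrite(f"pics/{n}5.png",im[:,:,::-1])
rel([.576,.096,.15])
E
```

```text
t 11.45 pos [ 0.3291 -0.0923  0.1939] x-axis [-1.     -0.0009 -0.0014] y [-0.0009  1.     -0.0012] z [ 0.0014 -0.0012 -1.    ] q [-0.2729 -0.2216 -0.4493  1.3414 -0.0008 -0.2738] F [ 0.7619 -0.1774 -0.5174] open 0.05975303170218424
travel [-2.4701  1.8819  0.4407]
```

View pics/top5.png

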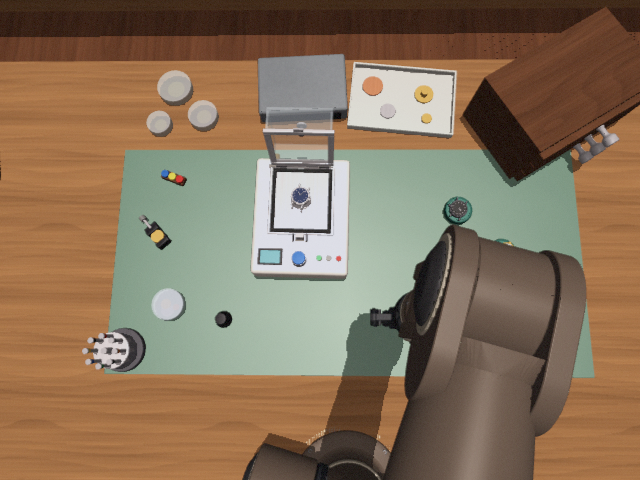

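View pics/side5.png

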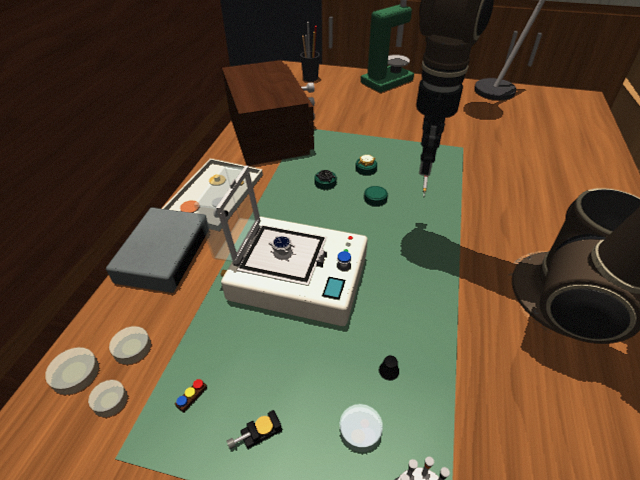

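The hood stands wide open, upright at the hinge at about (300,140) in the top view. The watch is visible at (301,197) top and (282,243) side.

```bash
python3 - <<'E'
import cv2
a=cv2.imread("pics/top5.png")[172:222,276:326]
b=cv2.imread("pics/side5.png")[222:267,257:307]
cv2.imwrite("pics/w.png",cv2.hconcat([cv2.resize(a,(400,400),interpolation=cv2.INTER_CUBIC),cv2.resize(b,(400,360),interpolation=cv2.INTER_CUBIC)[:360].copy() if 0 else cv2.copyMakeBorder(cv2.resize(b,(400,360),interpolation=cv2.INTER_CUBIC),0,40,0,0,cv2.BORDER_CONSTANT)]))
E
```

```text
(no output)
```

View pics/w.png

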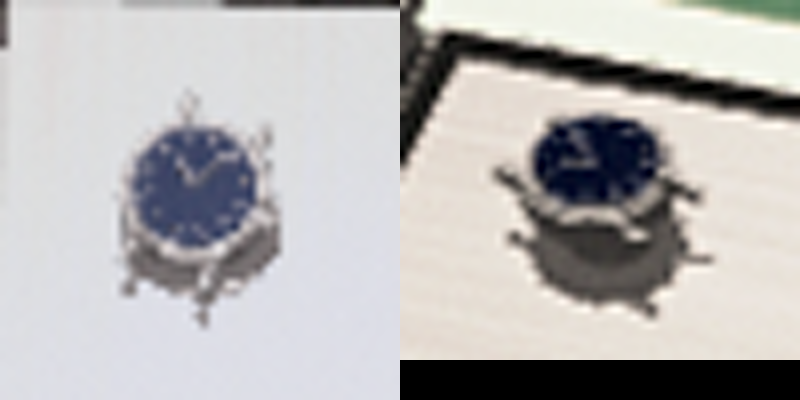

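```bash
python3 - <<'E'
from h import *
import cv2
ct=(276+195/8-.5,172+186/8-.5); cs=(257+600/8-400/8-.5,222+160/8-.5)
print(onz("top",ct,.1035),onz("side",cs,.1035),tri(ct,cs))
c=(onz("top",ct,.1035)+onz("side",cs,.1035))/2
u=[np.array([276+x/8-.5,172+y/8-.5]) for x,y in((190,97),(267,130))]
p=[onz("top",q,.096) for q in u];print(p)
pt=onz("top",ct,.1035)
for q in p: print(np.linalg.norm((q-pt)[:2]),np.degrees(np.arctan2(*(q-pt)[1::-1])))
A=cv2.imread("pics/top5.png");B=cv2.imread("pics/side5.png")
mid=(p[0]+p[1])/2-pt; th=np.arctan2(mid[1],mid[0]);print("yaw",np.degrees(th),np.linalg.norm(mid[:2]))
out=[]
for n,im,(x0,y0),cc in(("top",A,(276,172),pt),("side",B,(257,222),onz("side",cs,.1035))):
    g=cv2.resize(im[y0:y0+50,x0:x0+50],(400,400),interpolation=cv2.INTER_CUBIC)
    for a in(23.5,-23.5):
        for b in(10,-10):
            r=np.array([cc[0]+.001*(a*np.cos(th)-b*np.sin(th)),cc[1]+.001*(a*np.sin(th)+b*np.cos(th)),.096])
            q=(proj(n,r)+.5-[x0,y0])*8;cv2.circle(g,tuple(int(v) for v in q),4,(0,0,255),1)
    for k in range(24):
        r=np.array([cc[0]+.0195*np.cos(k*.2618),cc[1]+.0195*np.sin(k*.2618),.1])
        q=(proj(n,r)+.5-[x0,y0])*8;cv2.circle(g,tuple(int(v) for v in q),1,(0,255,0),-1)
    out.append(g)
cv2.imwrite("pics/w2.png",cv2.hconcat(out))
E
```

```text
[0.5799 0.0972 0.1035] [0.5791 0.0955 0.1035] (array([0.5789, 0.0971, 0.1052]), [array([0. , 0.2]), array([-0.2, -0.1])])
[array([0.606 , 0.0994, 0.096 ]), array([0.5972, 0.0795, 0.096 ])]
0.02612076685191213 4.66078986502599
0.024708304875439648 -45.78860074914966
yaw -19.813895406353694 0.022993063363974574
```

View pics/w2.png

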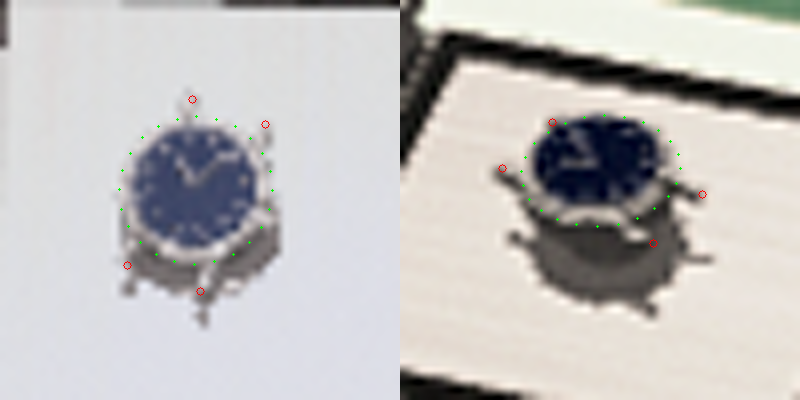

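Call:
play_rows(
  jaw=[0.5, 0.5, 0.5, 0.5, 0.5, 0.5, 0.5, 0.5],
  travel=[
    [-0.3, 0.3, -0.05],
    [-0.6, 0.6, -0.1],
    [-0.9, 0.9, -0.1],
    [-1, 1, -0.1],
    [-1, 1, -0.1],
    [-1, 1, -0.1],
    [-1, 1, -0.1],
    [-1, 1, -0.1],
  ],
  twist=[
    [0, 0, -0.15],
    [0, 0, -0.3],
    [0, 0, -0.45],
    [0, 0, -0.6],
    [0, 0, -0.75],
    [0, 0, -0.9],
    [0, 0, -1],
    [0, 0, -1],
  ],
)

```text
t: 12.45
tool_pos: [0.429, 0.0078, 0.2039]
ee_rot: [-1.202, 2.902, -0.003]
force: [-0.4, 0.5, 0.5]
opening: 0.0642
```

```bash
python3 -c "
from h import *
rel([.579,.0965,.205],np.radians(159))"
```

```text
t 12.45 pos [0.429  0.0078 0.2039] x-axis [-0.7071 -0.7071 -0.0001] y [-0.7071  0.7071 -0.0018] z [ 0.0013 -0.0012 -1.    ] q [ 0.019  -0.0549 -0.2875  1.337  -0.0012 -0.7664] F [-0.3958  0.4593  0.5431] open 0.06416777995401347
travel [-1.6882 -0.4334 -0.0099]
twist [-0.0022 -0.0004 -0.5334]
twist [-0.0005  0.0031  3.4666]
```

Call:
play_rows(
  jaw=[0.5, 0.5, 0.5, 0.5, 0.5, 0.5, 0.5, 0.5],
  travel=[
    [-0.3, -0.1, 0],
    [-0.6, -0.2, 0],
    [-0.9, -0.25, 0],
    [-1, -0.25, 0],
    [-1, -0.25, 0],
    [-1, -0.25, 0],
    [-1, -0.25, 0],
    [-1, -0.25, 0],
  ],
  twist=[
    [0, 0, -0.15],
    [0, 0, -0.3],
    [0, 0, -0.45],
    [0, 0, -0.533],
    [0, 0, -0.533],
    [0, 0, -0.533],
    [0, 0, -0.533],
    [0, 0, -0.533],
  ],
)

```text
t: 13.45
tool_pos: [0.5172, 0.0605, 0.2042]
ee_rot: [-1.777, 2.589, -0.003]
force: [-0.2, -0.2, 0.1]
opening: 0.0643
```

```bash
python3 -c "
from h import *
rel([.579,.0965,.13],np.radians(159))"
```

```text
t 13.45 pos [0.5172 0.0605 0.2042] x-axis [-0.3595 -0.9332  0.0005] y [-0.9332  0.3595 -0.0021] z [ 0.0018 -0.0012 -1.    ] q [ 0.1173  0.1174 -0.1082  1.3436 -0.0014 -1.0858] F [-0.2477 -0.1655  0.0652] open 0.06426061881425159
travel [-0.5585 -0.4461  0.7431]
twist [-0.0026 -0.0006 -0.0015]
twist [-0.001   0.0041  3.9985]
```

Call:
play_rows(
  jaw=[0.5, 0.5, 0.5, 0.5, 0.5, 0.5, 0.5, 0.5],
  travel=[
    [-0.28, -0.22, 0],
    [-0.558, -0.446, 0],
    [-0.558, -0.446, 0.15],
    [-0.558, -0.446, 0.4],
    [-0.558, -0.446, 0.6],
    [-0.558, -0.446, 0.74],
    [-0.558, -0.446, 0.74],
    [-0.558, -0.446, 0.74],
  ],
  twist=[
    [0, 0, 0],
    [0, 0, 0],
    [0, 0, 0],
    [0, 0, 0],
    [0, 0, 0],
    [0, 0, 0],
    [0, 0, 0],
    [0, 0, 0],
  ],
)

```text
t: 14.45
tool_pos: [0.5791, 0.0964, 0.1311]
ee_rot: [-1.777, 2.589, -0.004]
force: [0.4, -0.3, 0.7]
opening: 0.064
```

```bash
python3 - <<'E'
from h import *
import cv2
b=optics.get_image("side");a=optics.get_image("top")
c=np.hstack([cv2.resize(b[140:290,210:360],(600,600))]);c=np.hstack([c,cv2.resize(a[120:270,275:325],(200,600))])
cv2.imwrite("pics/g1.png",c[:,:,::-1]);rel([.579,.0965,.0905],np.radians(159))
E
```

```text
t 14.55 pos [0.5794 0.0965 0.1313] x-axis [-0.3596 -0.9331 -0.0003] y [-0.9331  0.3596 -0.0034] z [ 0.0033 -0.0009 -1.    ] q [ 0.1658  0.2572 -0.0983  1.2122 -0.0014 -1.0372] F [-1.1813  0.3851 -0.0363] open 0.06407799057404547
travel [0.0016 0.0053 0.4083]
twist [-0.0044  0.0004 -0.0017]
twist [0.0007 0.0068 3.9983]
```

View pics/g1.png

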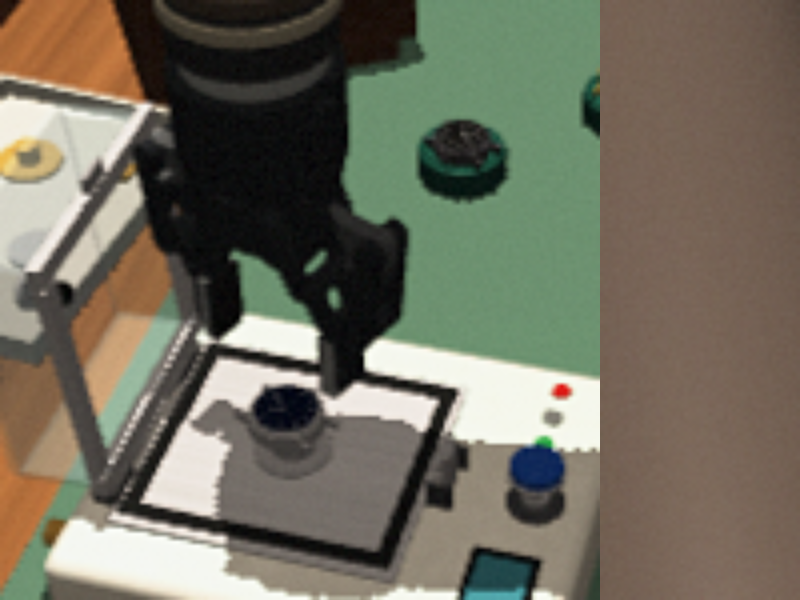

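The open fingers straddle the watch, one each side of the dial (crop 285,405), and are clear of the hood frame. I'll descend now.

Call:
play_rows(
  jaw=[0.5, 0.5, 0.5, 0.5, 0.5, 0.5, 0.5, 0.5],
  travel=[
    [0, 0.003, 0.08],
    [0, 0.005, 0.16],
    [0, 0.005, 0.22],
    [0, 0.005, 0.28],
    [0, 0.005, 0.33],
    [0, 0.005, 0.37],
    [0, 0.005, 0.4],
    [0, 0.005, 0.4],
  ],
  twist=[
    [0, 0, 0],
    [0, 0, 0],
    [0, 0, 0],
    [0, 0, 0],
    [0, 0, 0],
    [0, 0, 0],
    [0, 0, 0],
    [0, 0, 0],
  ],
)

```text
t: 15.55
tool_pos: [0.579, 0.0966, 0.0911]
ee_rot: [-1.777, 2.589, -0.004]
force: [-0.1, -0.4, 0.1]
opening: 0.0643
```

```bash
python3 - <<'E'
from h import *
import cv2
b=optics.get_image("side")
c=cv2.resize(b[180:280,230:330],(600,600),interpolation=cv2.INTER_CUBIC)
cv2.imwrite("pics/g2.png",c[:,:,::-1]);rel([.579,.0965,.0905],np.radians(159))
E
```

```text
t 15.6 pos [0.5791 0.0966 0.0914] x-axis [-0.3596 -0.9331 -0.0004] y [-0.9331  0.3596 -0.0035] z [ 0.0034 -0.0009 -1.    ] q [ 0.1661  0.2733 -0.1666  1.1277 -0.0014 -1.0369] F [ 0.35    0.1305 -0.1087] open 0.0639282532631962
travel [0.0016 0.0006 0.0088]
twist [-0.0044  0.0005 -0.0017]
twist [0.0008 0.007  3.9983]
```

View pics/g2.png

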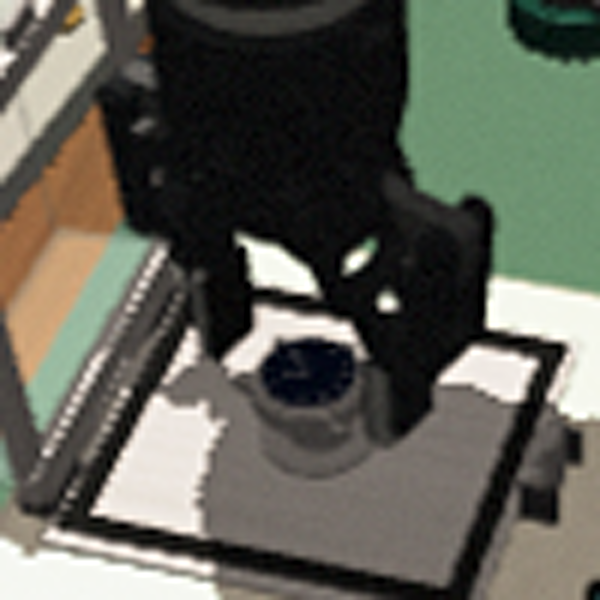

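```bash
python3 - <<'E'
from h import *
j=np.array([-.9331,.3596]);x=np.array([-.3596,-.9331])
for z in(.085,.091,.097):
  for o in(.032,.046):
    for s in(-.011,.011):
      p=np.r_[np.array([.579,.0966])+j*o+x*s,z];print(z,o,s,(proj("side",p)+.5-[230,180])*6)
E
```

```text
0.085 0.032 -0.011 [370.8666 473.7828]
0.085 0.032 0.011 [411.868  433.9357]
0.085 0.046 -0.011 [405.1803 491.7473]
0.085 0.046 0.011 [445.9456 451.3608]
0.091 0.032 -0.011 [369.8853 460.985 ]
0.091 0.032 0.011 [411.0978 421.1384]
0.091 0.046 -0.011 [404.3603 478.949 ]
0.091 0.046 0.011 [445.3345 438.5604]
0.097 0.032 -0.011 [368.8944 448.0621]
0.097 0.032 0.011 [410.3201 408.2179]
0.097 0.046 -0.011 [403.5321 466.0246]
0.097 0.046 0.011 [444.7175 425.6359]
```

Call:
play_rows(
  jaw=[0.24, 0.24, 0.24, 0.24, 0.24, 0.24, 0.24, 0.24],
  travel=[
    [0, 0, 0],
    [0, 0, 0],
    [0, 0, 0],
    [0, 0, 0],
    [0, 0, 0],
    [0, 0, 0],
    [0, 0, 0],
    [0, 0, 0],
  ],
  twist=[
    [0, 0, 0],
    [0, 0, 0],
    [0, 0, 0],
    [0, 0, 0],
    [0, 0, 0],
    [0, 0, 0],
    [0, 0, 0],
    [0, 0, 0],
  ],
  force=25,
)

```text
t: 16.6
tool_pos: [0.5791, 0.0966, 0.0914]
ee_rot: [-1.776, 2.588, -0.004]
force: [-0.2, 0.0, -0.3]
opening: 0.053
```

```bash
python3 - <<'E'
from h import *
import cv2
b=optics.get_image("side")
s=bot.read_state();print(s["tool_pos"],s["opening"],s["force"])
g=cv2.resize(b[210:270,255:315],(600,600),interpolation=cv2.INTER_CUBIC)[:,:,::-1].copy()
j=np.array([-.9331,.3596]);x=np.array([-.3596,-.9331]);c=s["tool_pos"][:2];o=s["opening"]/2
for z,col in((.0915,(0,0,255)),(.095,(0,255,255)),(.099,(255,0,255))):
  for sg in(1,-1):
    for w in(-.011,.011):
      q=(proj("side",np.r_[c+sg*j*o+x*w,z])+.5-[255,210])*10;cv2.circle(g,tuple(int(v) for v in q),3,col,-1)
g=cv2.convertScaleAbs(g,alpha=1.6,beta=10)
cv2.imwrite("pics/g3.png",g)
E
```

```text
[0.5791 0.0966 0.0914] 0.0529176629532917 [-0.5082 -0.7347  0.063 ]
```

View pics/g3.png

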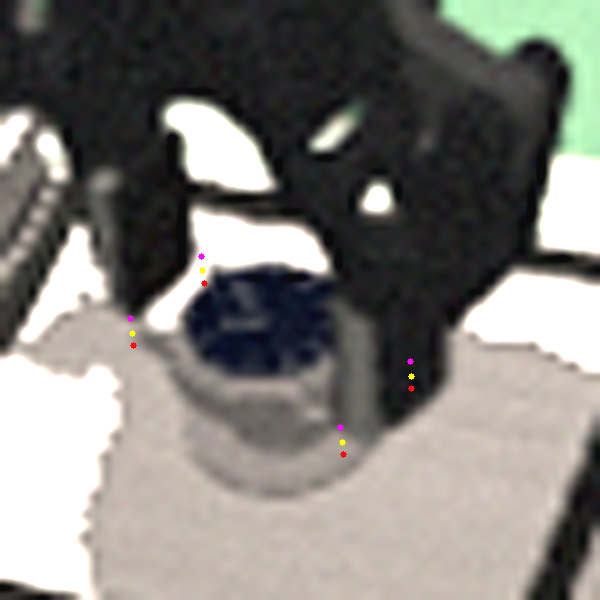

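The tips sit about 8 mm behind the TCP at this opening, level with the tops of the lugs. I'll go 4.5 mm lower and close.

Call:
play_rows(
  jaw=[0.4, 0.4, 0.4, 0.4, 0.4, 0.4, 0.4, 0.4],
  travel=[
    [0, 0, 0],
    [0, 0, 0],
    [0, 0, 0.01],
    [0, 0, 0.02],
    [0, 0, 0.03],
    [0, 0, 0.04],
    [0, 0, 0.046],
    [0, 0, 0.046],
  ],
  twist=[
    [0, 0, 0],
    [0, 0, 0],
    [0, 0, 0],
    [0, 0, 0],
    [0, 0, 0],
    [0, 0, 0],
    [0, 0, 0],
    [0, 0, 0],
  ],
)

```text
t: 17.65
tool_pos: [0.5791, 0.0966, 0.0867]
ee_rot: [-1.777, 2.588, -0.004]
force: [0.2, 0.5, 0.5]
opening: 0.0598
```

Call:
play_rows(
  jaw=[0.3, 0.25, 0.2, 0.15, 0.1, 0.05, 0, -0.1],
  travel=[
    [0, 0, 0],
    [0, 0, 0],
    [0, 0, 0],
    [0, 0, 0],
    [0, 0, 0],
    [0, 0, 0],
    [0, 0, 0],
    [0, 0, 0],
  ],
  twist=[
    [0, 0, 0],
    [0, 0, 0],
    [0, 0, 0],
    [0, 0, 0],
    [0, 0, 0],
    [0, 0, 0],
    [0, 0, 0],
    [0, 0, 0],
  ],
  force=25,
)

```text
t: 18.65
tool_pos: [0.5792, 0.0966, 0.087]
ee_rot: [-1.776, 2.588, -0.004]
force: [-0.9, -0.7, 4.9]
opening: 0.0445
```

```bash
python3 - <<'E'
from h import *
import cv2
b=optics.get_image("side")
s=bot.read_state();print(s["tool_pos"],s["opening"],s["force"])
g=cv2.resize(b[210:270,255:315],(600,600),interpolation=cv2.INTER_CUBIC)[:,:,::-1].copy()
g=cv2.convertScaleAbs(g,alpha=1.6,beta=10)
cv2.imwrite("pics/g4.png",g)
E
```

```text
[0.5792 0.0966 0.087 ] 0.04502918494900753 [-0.4746 -0.3805  4.1537]
```

View pics/g4.png

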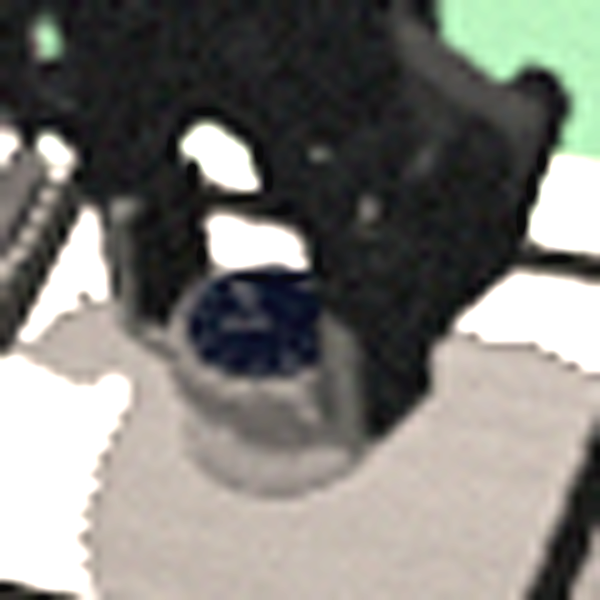

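It stopped at 45 mm with about 4 N of downward friction. I'll lift 6 mm as a test and check.

Call:
play_rows(
  jaw=[-0.1, -0.1, -0.1, -0.1, -0.1, -0.1, -0.1, -0.1],
  travel=[
    [0, 0, -0.01],
    [0, 0, -0.02],
    [0, 0, -0.03],
    [0, 0, -0.04],
    [0, 0, -0.05],
    [0, 0, -0.06],
    [0, 0, -0.06],
    [0, 0, -0.06],
  ],
  twist=[
    [0, 0, 0],
    [0, 0, 0],
    [0, 0, 0],
    [0, 0, 0],
    [0, 0, 0],
    [0, 0, 0],
    [0, 0, 0],
    [0, 0, 0],
  ],
)

```text
t: 19.7
tool_pos: [0.5792, 0.0966, 0.093]
ee_rot: [-1.776, 2.588, -0.004]
force: [0.3, 0.2, -1.6]
opening: 0.0448
```

```bash
python3 - <<'E'
from h import *
import cv2
b=optics.get_image("side")
s=bot.read_state();print(s["tool_pos"],s["opening"],s["force"])
g=cv2.resize(b[205:265,255:315],(600,600),interpolation=cv2.INTER_CUBIC)[:,:,::-1].copy()
g=cv2.convertScaleAbs(g,alpha=1.6,beta=10)
cv2.imwrite("pics/g5.png",g)
E
```

```text
[0.5791 0.0966 0.093 ] 0.04500853560210555 [-0.202   0.3899 -0.9072]
```

View pics/g5.png

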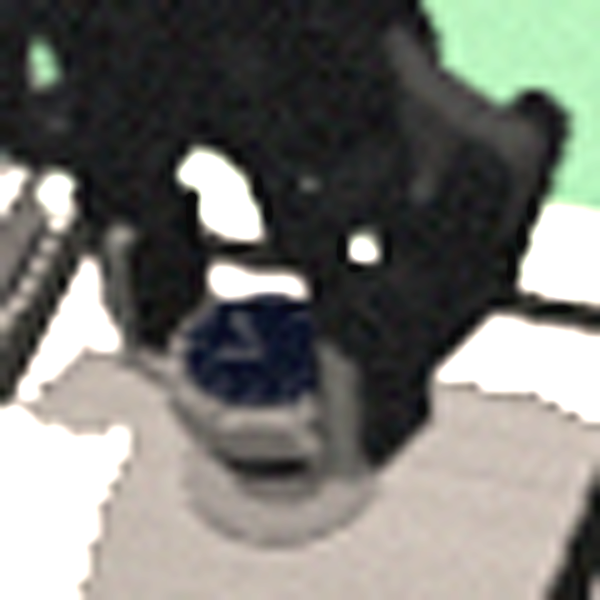

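The watch is off the support: a dark gap shows under the case, it looks level, and the weight reads about 1 N. Lifting further.

Call:
play_rows(
  jaw=[-0.1, -0.1, -0.1, -0.1, -0.1, -0.1, -0.1, -0.1],
  travel=[
    [0, 0, -0.1],
    [0, 0, -0.22],
    [0, 0, -0.36],
    [0, 0, -0.5],
    [0, 0, -0.64],
    [0, 0, -0.76],
    [0, 0, -0.82],
    [0, 0, -0.82],
  ],
  twist=[
    [0, 0, 0],
    [0, 0, 0],
    [0, 0, 0],
    [0, 0, 0],
    [0, 0, 0],
    [0, 0, 0],
    [0, 0, 0],
    [0, 0, 0],
  ],
)

```text
t: 20.75
tool_pos: [0.579, 0.0967, 0.1754]
ee_rot: [-1.776, 2.588, -0.005]
force: [-0.2, 0.1, -1.4]
opening: 0.0452
```

```bash
python3 - <<'E'
from h import *
import cv2
b=optics.get_image("side")
g=cv2.resize(b[150:270,225:345],(600,600),interpolation=cv2.INTER_CUBIC)[:,:,::-1].copy()
g=cv2.convertScaleAbs(g,alpha=1.6,beta=10)
cv2.imwrite("pics/g6.png",g)
rel([.4333,-.209,.17],np.radians(159))
E
```

```text
t 20.8 pos [0.5789 0.0967 0.1749] x-axis [-0.3596 -0.9331 -0.0004] y [-0.9331  0.3596 -0.0037] z [ 0.0036 -0.0009 -1.    ] q [ 0.1663  0.245  -0.0182  1.3043 -0.0015 -1.0367] F [-1.0278 -0.4075 -0.6798] open 0.044834439285883126
travel [3.3759 0.259  0.0463]
twist [-0.0047  0.0005 -0.0017]
twist [0.0008 0.0073 3.9983]
```

View pics/g6.png

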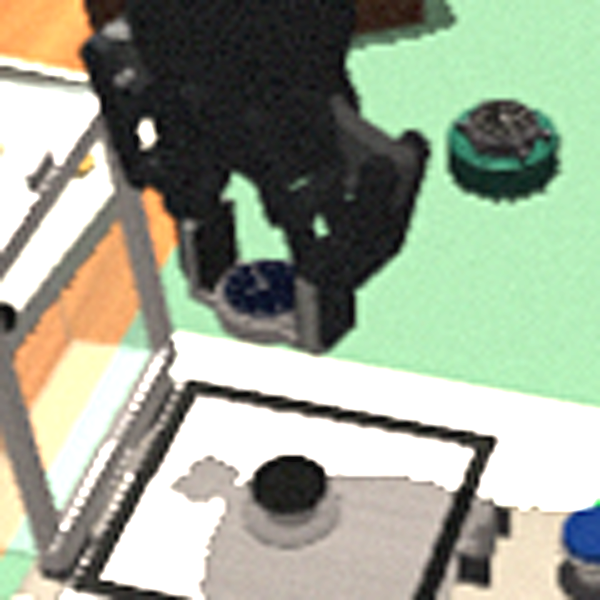

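Call:
play_rows(
  jaw=[-0.1, -0.1, -0.1, -0.1, -0.1, -0.1, -0.1, -0.1],
  travel=[
    [0.1, 0, 0],
    [0.25, 0.02, 0],
    [0.42, 0.04, 0],
    [0.6, 0.06, 0],
    [0.78, 0.08, 0],
    [0.92, 0.08, 0],
    [1, 0.08, 0],
    [1, 0.08, 0],
  ],
  twist=[
    [0, 0, 0],
    [0, 0, 0],
    [0, 0, 0],
    [0, 0, 0],
    [0, 0, 0],
    [0, 0, 0],
    [0, 0, 0],
    [0, 0, 0],
  ],
)

```text
t: 21.8
tool_pos: [0.5354, 0.0058, 0.1748]
ee_rot: [-1.775, 2.589, -0.004]
force: [0.2, 0.5, -0.9]
opening: 0.0447
```

Call:
play_rows(
  jaw=[-0.1, -0.1, -0.1, -0.1, -0.1, -0.1, -0.1, -0.1],
  travel=[
    [0.1, 0, 0],
    [0.25, 0.02, 0],
    [0.42, 0.04, 0],
    [0.6, 0.06, 0],
    [0.78, 0.08, 0],
    [0.92, 0.08, 0],
    [1, 0.08, 0],
    [1, 0.08, 0],
  ],
  twist=[
    [0, 0, 0],
    [0, 0, 0],
    [0, 0, 0],
    [0, 0, 0],
    [0, 0, 0],
    [0, 0, 0],
    [0, 0, 0],
    [0, 0, 0],
  ],
)

```text
t: 22.8
tool_pos: [0.4918, -0.0852, 0.1748]
ee_rot: [-1.774, 2.59, -0.004]
force: [-0.2, 0.3, 0.2]
opening: 0.0445
```

Call:
play_rows(
  jaw=[-0.1, -0.1, -0.1, -0.1, -0.1, -0.1, -0.1, -0.1],
  travel=[
    [0.1, 0, 0],
    [0.25, 0.02, 0],
    [0.42, 0.04, 0],
    [0.6, 0.06, 0],
    [0.78, 0.08, 0],
    [0.92, 0.08, 0],
    [1, 0.08, 0],
    [1, 0.08, 0],
  ],
  twist=[
    [0, 0, 0],
    [0, 0, 0],
    [0, 0, 0],
    [0, 0, 0],
    [0, 0, 0],
    [0, 0, 0],
    [0, 0, 0],
    [0, 0, 0],
  ],
)

```text
t: 23.8
tool_pos: [0.4481, -0.176, 0.1747]
ee_rot: [-1.772, 2.59, -0.004]
force: [0.6, 0.2, -0.4]
opening: 0.0449
```

```bash
python3 - <<'E'
from h import *
rel([.4333,-.209,.1],np.radians(159))
E
```

```text
t 23.8 pos [ 0.4481 -0.176   0.1747] x-axis [-0.3622 -0.9321 -0.0009] y [-0.9321  0.3622 -0.0038] z [ 0.0039 -0.0005 -1.    ] q [-0.3748  0.0467 -0.2505  1.2699  0.0009 -1.575 ] F [ 0.606   0.2431 -0.355 ] open 0.044925129790101825
travel [0.3619 0.0211 0.7463]
twist [-0.0048  0.0012 -0.0052]
twist [0.0018 0.0076 3.9948]
```

Call:
play_rows(
  jaw=[-0.1, -0.1, -0.1, -0.1, -0.1, -0.1, -0.1, -0.1],
  travel=[
    [0.15, 0.01, 0],
    [0.3, 0.02, 0.1],
    [0.362, 0.021, 0.25],
    [0.362, 0.021, 0.4],
    [0.362, 0.021, 0.6],
    [0.362, 0.021, 0.8],
    [0.362, 0.021, 0.9],
    [0.362, 0.021, 0.9],
  ],
  twist=[
    [0, 0, 0],
    [0, 0, 0],
    [0, 0, 0],
    [0, 0, 0],
    [0, 0, 0],
    [0, 0, 0],
    [0, 0, 0],
    [0, 0, 0],
  ],
)

```text
t: 24.8
tool_pos: [0.4328, -0.2085, 0.0837]
ee_rot: [-1.773, 2.591, -0.002]
force: [0.5, -0.6, -0.7]
opening: 0.045
```

```bash
python3 - <<'E'
from h import *
import cv2
b=optics.get_image("side")
g=cv2.resize(b[130:220,330:420],(600,600),interpolation=cv2.INTER_CUBIC)[:,:,::-1].copy()
g=cv2.convertScaleAbs(g,alpha=1.6,beta=10)
cv2.imwrite("pics/p1.png",g)
rel([.4333,-.209,.03],np.radians(159))
E
```

```text
t 24.85 pos [ 0.4333 -0.2088  0.0845] x-axis [-0.362  -0.9322 -0.001 ] y [-0.9322  0.362  -0.0034] z [ 0.0035 -0.0003 -1.    ] q [-0.4499  0.0842 -0.412   1.0713  0.0013 -1.6503] F [-0.3426 -0.2416  0.2146] open 0.045339538785503085
travel [0.0021 0.0015 0.5449]
twist [-0.0043  0.0013 -0.0049]
twist [0.002  0.0067 3.9951]
```

View pics/p1.png

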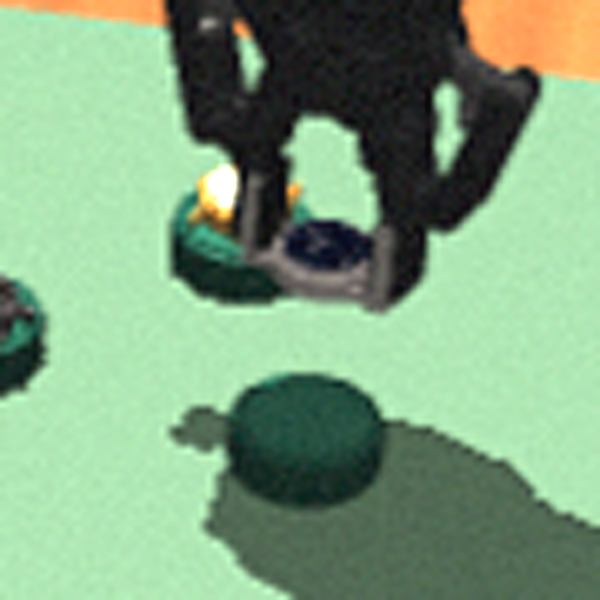

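The watch is level above the empty cushion (crop 305,430). Lowering, then feeling for contact.

Call:
play_rows(
  jaw=[-0.1, -0.1, -0.1, -0.1, -0.1, -0.1, -0.1, -0.1],
  travel=[
    [0, 0, 0.1],
    [0, 0, 0.2],
    [0, 0, 0.32],
    [0, 0, 0.42],
    [0, 0, 0.5],
    [0, 0, 0.56],
    [0, 0, 0.6],
    [0, 0, 0.6],
  ],
  twist=[
    [0, 0, 0],
    [0, 0, 0],
    [0, 0, 0],
    [0, 0, 0],
    [0, 0, 0],
    [0, 0, 0],
    [0, 0, 0],
    [0, 0, 0],
  ],
)

```text
t: 25.85
tool_pos: [0.4335, -0.2088, 0.0243]
ee_rot: [-1.773, 2.59, -0.003]
force: [-0.1, 0.2, -0.7]
opening: 0.045
```

```bash
python3 - <<'E'
from h import *
import cv2
b=optics.get_image("side")
g=cv2.resize(b[150:220,340:410],(600,600),interpolation=cv2.INTER_CUBIC)[:,:,::-1].copy()
g=cv2.convertScaleAbs(g,alpha=1.8,beta=10)
cv2.imwrite("pics/p2.png",g)
rel([.4333,-.209,.017],np.radians(159))
E
```

```text
t 25.9 pos [ 0.4336 -0.2089  0.0246] x-axis [-0.362  -0.9322 -0.001 ] y [-0.9322  0.362  -0.0034] z [ 0.0036 -0.0003 -1.    ] q [-0.4497  0.1292 -0.5024  0.9358  0.0013 -1.6501] F [-0.0516  0.2297 -0.2297] open 0.0451927780530119
travel [0.0021 0.0025 0.0756]
twist [-0.0044  0.0013 -0.0049]
twist [0.002  0.0068 3.995 ]
```

View pics/p2.png

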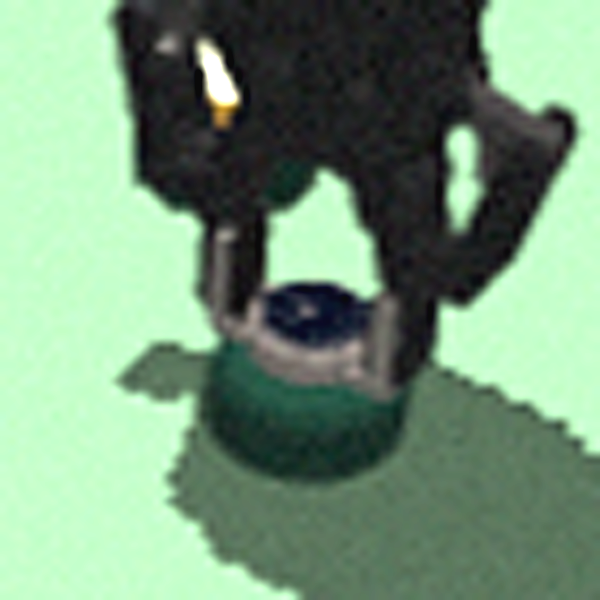

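Call:
play_rows(
  jaw=[-0.1, -0.1, -0.1, -0.1, -0.1, -0.1, -0.1, -0.1],
  travel=[
    [0, 0, 0.015],
    [0, 0, 0.025],
    [0, 0, 0.035],
    [0, 0, 0.045],
    [0, 0, 0.055],
    [0, 0, 0.06],
    [0, 0, 0.065],
    [0, 0, 0.065],
  ],
  twist=[
    [0, 0, 0],
    [0, 0, 0],
    [0, 0, 0],
    [0, 0, 0],
    [0, 0, 0],
    [0, 0, 0],
    [0, 0, 0],
    [0, 0, 0],
  ],
)

```text
t: 26.9
tool_pos: [0.4337, -0.2089, 0.0199]
ee_rot: [-1.773, 2.59, -0.005]
force: [-4.9, 2.7, 15.9]
opening: 0.0448
```

Contact came at 16 N, a bit more than needed. I'll ease off 1.5 mm and look.

Call:
play_rows(
  jaw=[-0.1, -0.1, -0.1, -0.1, -0.1, -0.1, -0.1, -0.1],
  travel=[
    [0, 0, 0.0],
    [0, 0, 0.0],
    [0, 0, 0.0],
    [0, 0, 0.0],
    [0, 0, 0.0],
    [0, 0, 0.0],
    [0, 0, 0.0],
    [0, 0, 0.0],
  ],
  twist=[
    [0, 0, 0],
    [0, 0, 0],
    [0, 0, 0],
    [0, 0, 0],
    [0, 0, 0],
    [0, 0, 0],
    [0, 0, 0],
    [0, 0, 0],
  ],
)

```text
t: 27.9
tool_pos: [0.4339, -0.209, 0.02]
ee_rot: [-1.772, 2.59, -0.005]
force: [0.1, 0.0, 2.8]
opening: 0.0449
```

```bash
python3 - <<'E'
from h import *
import cv2
b=optics.get_image("side")
g=cv2.resize(b[155:215,345:405],(600,600),interpolation=cv2.INTER_CUBIC)[:,:,::-1].copy()
g=cv2.convertScaleAbs(g,alpha=2,beta=10)
cv2.imwrite("pics/p3.png",g)
s=bot.read_state();print(s["force"],s["tool_pos"],s["moment"])
E
```

```text
[ 0.1101 -0.2018  4.9784] [ 0.4339 -0.209   0.02  ] [ 0.0381  0.1488 -0.0346]
```

View pics/p3.png

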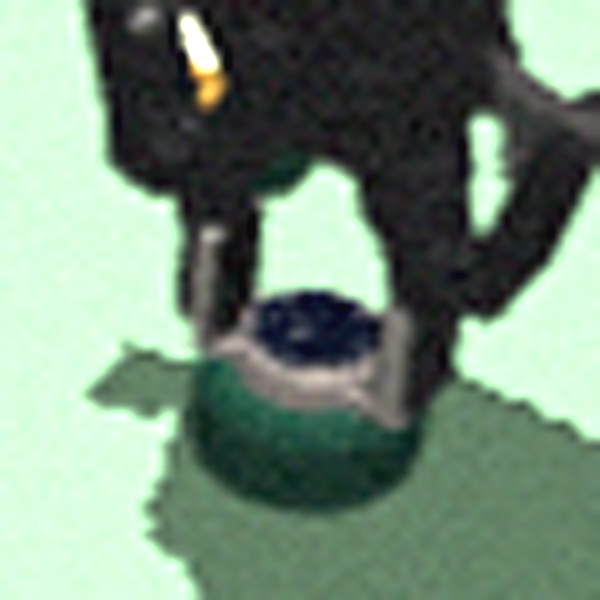

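The watch is seated on the cushion with a light contact of about 4 N. Releasing.

Call:
play_rows(
  jaw=[0.06, 0.08, 0.1, 0.13, 0.17, 0.22, 0.28, 0.35],
  travel=[
    [0, 0, 0],
    [0, 0, 0],
    [0, 0, 0],
    [0, 0, 0],
    [0, 0, 0],
    [0, 0, 0],
    [0, 0, 0],
    [0, 0, 0],
  ],
  twist=[
    [0, 0, 0],
    [0, 0, 0],
    [0, 0, 0],
    [0, 0, 0],
    [0, 0, 0],
    [0, 0, 0],
    [0, 0, 0],
    [0, 0, 0],
  ],
)

```text
t: 28.95
tool_pos: [0.4339, -0.209, 0.02]
ee_rot: [-1.772, 2.59, -0.005]
force: [0.9, 0.6, 0.2]
opening: 0.0573
```

```bash
python3 - <<'E'
from h import *
import cv2
b=optics.get_image("side")
g=cv2.resize(b[155:215,345:405],(600,600),interpolation=cv2.INTER_CUBIC)[:,:,::-1].copy()
g=cv2.convertScaleAbs(g,alpha=2,beta=10)
cv2.imwrite("pics/p4.png",g)
s=bot.read_state();print(s["force"],s["tool_pos"],s["opening"])
E
```

```text
[ 0.5044 -0.5626  0.5959] [ 0.4339 -0.209   0.02  ] 0.057225689208590516
```

View pics/p4.png

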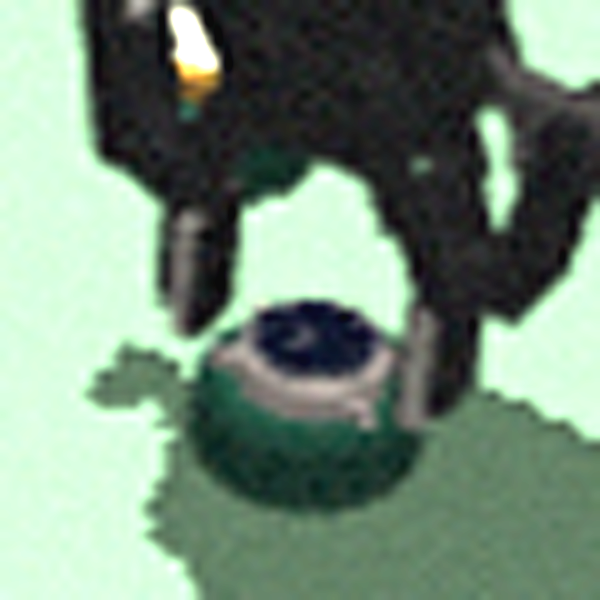

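The watch is released, flat and central on the cushion, with both fingers clear of the lugs. I'll withdraw straight up, then sideways for a full view.

Call:
play_rows(
  jaw=[0.5, 0.5, 0.5, 0.5, 0.5, 0.5, 0.5, 0.5],
  travel=[
    [0, 0, 0],
    [0, 0, -0.05],
    [0, 0, -0.12],
    [0, 0, -0.25],
    [0, 0, -0.45],
    [0, 0, -0.65],
    [0, 0, -0.85],
    [0, 0, -1],
  ],
  twist=[
    [0, 0, 0],
    [0, 0, 0],
    [0, 0, 0],
    [0, 0, 0],
    [0, 0, 0],
    [0, 0, 0],
    [0, 0, 0],
    [0, 0, 0],
  ],
)

```text
t: 30.0
tool_pos: [0.4338, -0.2091, 0.1218]
ee_rot: [-1.772, 2.589, -0.008]
force: [0.1, 0.5, 0.4]
opening: 0.0637
```

Call:
play_rows(
  jaw=[0.5, 0.5, 0.5, 0.5, 0.5, 0.5, 0.5, 0.5],
  travel=[
    [0, 0, -0.3],
    [0.1, 0.3, -0.6],
    [0.2, 0.6, -0.8],
    [0.2, 0.9, -0.8],
    [0.2, 1, -0.8],
    [0.2, 1, -0.8],
    [0.2, 1, -0.8],
    [0.2, 1, -0.8],
  ],
  twist=[
    [0, 0, 0],
    [0, 0, 0],
    [0, 0, 0],
    [0, 0, 0],
    [0, 0, 0],
    [0, 0, 0],
    [0, 0, 0],
    [0, 0, 0],
  ],
)

```text
t: 31.0
tool_pos: [0.3334, -0.1916, 0.2008]
ee_rot: [-1.773, 2.589, -0.007]
force: [-1.0, 0.2, -0.3]
opening: 0.0643
```

Call:
play_rows(
  jaw=[0.5, 0.5, 0.5, 0.5, 0.5, 0.5, 0.5, 0.5],
  travel=[
    [-0.3, 0.2, 0],
    [-0.6, 0.5, 0],
    [-0.9, 0.7, 0],
    [-1, 0.7, 0],
    [-1, 0.7, 0],
    [-1, 0.7, 0],
    [-1, 0.7, 0],
    [-1, 0.7, 0],
  ],
  twist=[
    [0, 0, 0],
    [0, 0, 0],
    [0, 0, 0],
    [0, 0, 0],
    [0, 0, 0],
    [0, 0, 0],
    [0, 0, 0],
    [0, 0, 0],
  ],
)

```text
t: 32.0
tool_pos: [0.3044, -0.0735, 0.2004]
ee_rot: [-1.771, 2.59, -0.006]
force: [0.7, 0.5, -0.2]
opening: 0.064
```

```bash
python3 - <<'E'
from h import *
import cv2
for n in("top","side"):
    im=optics.get_image(n); cv2.imwrite(f"pics/{n}9.png",im[:,:,::-1])
    f=(405,190,130,110) if n=="top" else (320,140,90,76)
    x,y,w,h=f;cv2.imwrite(f"pics/{n}9z.png",cv2.resize(im[y:y+h,x:x+w],(600,507),interpolation=cv2.INTER_CUBIC)[:,:,::-1])
rel([0,0,0])
E
```

```text
t 32.1 pos [ 0.3043 -0.0733  0.2005] x-axis [-0.3624 -0.932  -0.0008] y [-0.932   0.3624 -0.0056] z [ 0.0056 -0.0013 -1.    ] q [-0.2366 -0.282  -0.4781  1.369   0.0001 -1.4365] F [ 0.7497 -0.6881  0.0404] open 0.06410323894098312
travel [0.4212 3.1133 1.9867]
```

View pics/top9.png

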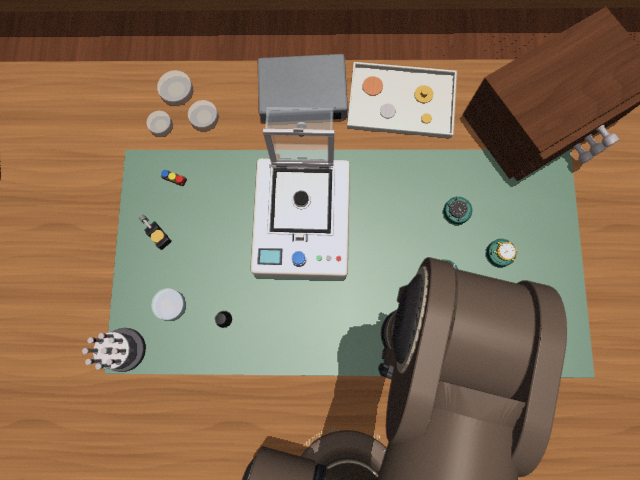

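View pics/side9.png

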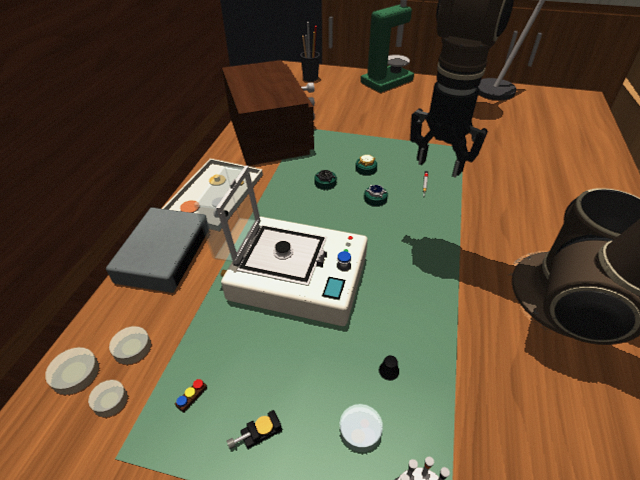

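View pics/side9z.png

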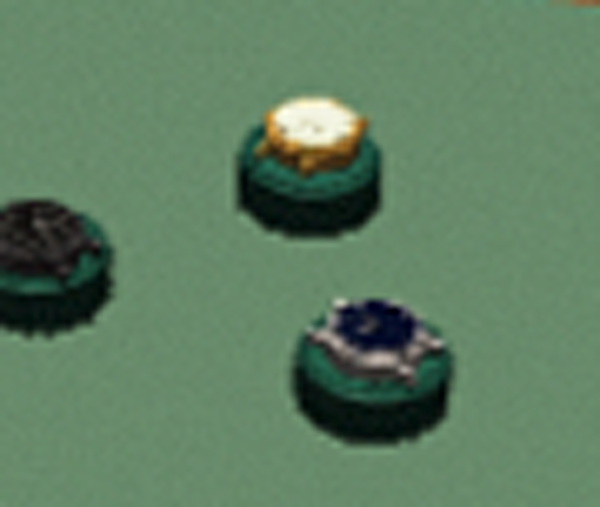

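View pics/top9z.png

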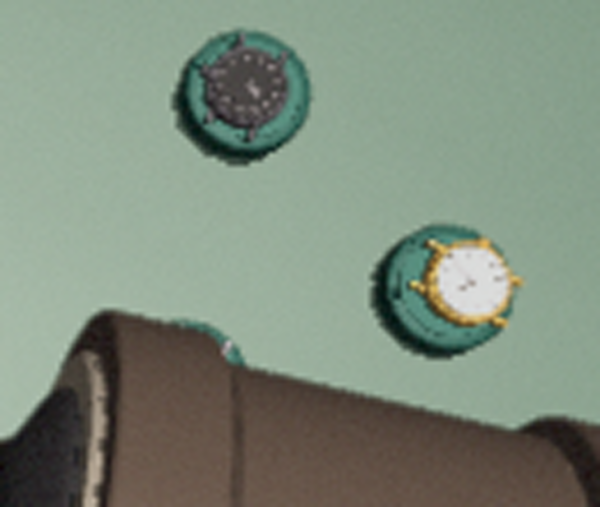

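```bash
python3 - <<'E'
from h import *
print(onz("side",(320+373/6.667-.5,140+324/6.667-.5),.0335),onz("side",(376,192.4),.022))
E
```

```text
[ 0.4352 -0.2101  0.0335] [ 0.4325 -0.208   0.022 ]
```

The side view puts the watch about 3.4 mm from the cushion centre, flat with the dial up. The hood is open and the neighbouring watches haven't moved. Handing in.

```bash
python3 -c "
from rig import ticket
print(ticket.hand_in())"
```

```text
the job is handed in; nothing more can be done
None
```

I handed the job in at 32 s of robot time: the hood is wide open and the watch lies dial up on the empty cushion. No verdict came back.

- **Button and hood:** I felt the cap about 100 mm above the bench. The highest force I read at the button was 7.4 N, and I held it down until the hood was well past both teeth. The hood opened fully on its own spring, and I saw no sign of contact with it.
- **Watch:** I gripped it over the lug ends at 25 N, lifted it level and lowered it onto the cushion until I felt contact. I released it there and backed the arm away to clear air.
- **Last checks:** The side camera puts the watch about 3.4 mm from the cushion centre, looking flat. In the last pictures the hood still stands open and nothing else on the bench looks moved. The final overhead view of the watch was blocked by the arm, so its position rests on the side camera alone.
- **What disagreed:**
  - The cameras had put the cap about 5 mm lower than I felt it.
  - The jaws stopped at 45 mm on the 47 mm lugs.
  - Contact on the cushion came about 3 mm higher than I calculated, with a brief 16 N push before it settled to about 3–5 N.

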